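# Load the regulator test box and click its lid shut

## Task

Set the black regulator block upright into the locating pocket inside the open test box on the alternator bench and let go of it, then swing the box's sprung lid over it and press the lid's free edge down past the spring catch until it clicks and stays fully shut by itself. The box gives under load by an unknown amount and the lid is brittle, so press by feel and never with more than 20 N; leave the other things on the bench where they are.

Things in the scene. Friction and masses are not known exactly. Their poses are not given: they have to be found in the camera images.
- regulator_center (a point): loose regulator block, black plastic, 120 g, 36 mm along its x, 50 along its y, 26 high (z), with a brass stud (12 mm across, 7 tall) and low aluminium fins on top, 33 mm high in all; starts upright on the bench. The point is the centre of the 36 x 50 x 26 block, 13 mm above its underside. It may go into the pocket either way round.
- pocket (a point): centre of the pocket's floor in the test box; axes of the box, z up. 42 mm (x) by 56 (y) inside, block's x along x. Two end stops 10 mm high, 4 thick, with corner returns; the middle 40 mm of the long sides (+x, -x) is open, so the block can be held across its 36 mm with fingertips below the stops' tops. Seated: the block's underside lies on this floor.
- box_rim (a point): centre of the box's mouth, at rim height; axes of the box. Open aluminium box, outside 130 mm (x) by 140 (y) by 44 high, walls 6; the pocket lies 5 mm from here towards +y; catch inside the +y wall. The box floats on guide pins: pushed down with 3 to 6 N it sinks 2 to 30 mm (unknown, different each time) and stays down, then bears on rubber that gives 1 mm for every 10 N.
- hinge (a point): middle of the lid's hinge line, along the box's -y rim, at rim height, 75 mm from the pocket towards -y and 38 mm above the pocket's floor; axes of the box (z up, x along the hinge line, y towards the catch). Moves with the box, not with the lid.
- lid (a joint): lid angle, rad: 0 fully shut, flat on the rim; starts open at 1.6 to 1.8, leaning slightly away from the box. A weak spring holds it open and swings it back up if let go: up to 2 N at the free edge brings it to the catch, met at about 0.14. About 8 to 14 N there pushes it past; below 0.07 it snaps under (force drops suddenly) and then stays below 0.03 when let go.
- lid_edge (a point): middle of the lid's free-edge strip, on its outer face (upper when shut), where it is pressed: 138 mm from the hinge line. The lid is a black plastic plate, 130 mm along the hinge, 148 mm across, 8 mm thick; its inner face lies in the hinge line's plane. Axes turn with the lid: x along the hinge, y from hinge to free edge, z out of the outer face.
- pulley: bystander: dark steel belt pulley, 60 mm across, 34 mm high, loose; origin at the centre of its underside
- bearing: bystander: steel ball bearing ring, 47 mm across, 14 mm high, loose; origin at the centre of its underside
- driver: bystander: screwdriver lying on the bench, 190 mm long, loose; origin near the middle of its length, x towards its tip

How it is judged:
On the way, in this order (a step that is already met when the one before it is completed fails the run):
1. the regulator block stands seated in the pocket and is let go, the lid still open (x of regulator_center in the frame of pocket between -0.006 and 0.006 m and y of regulator_center in the frame of pocket between -0.006 and 0.006 m and z of regulator_center in the frame of pocket between 0.01 and 0.016 m and angle between regulator_center's own z axis and vertical below 0.1 rad and contact force between regulator and the fingers below 0.1 N and value of joint lid above 0.5 rad), for 0.2 s.
2. the lid has been pressed under its catch (value of joint lid below 0.03 rad), for 0.1 s.
At the end, for the whole second after the job is handed in: The lid stays shut under its catch by itself (lid angle below 0.03 rad) and the regulator block stands seated in the pocket: centre within 6 mm of the pocket's centre in x and in y, 10 to 16 mm above its floor, tilted less than 0.1 rad (value of joint lid below 0.03 rad and x of regulator_center in the frame of pocket between -0.006 and 0.006 m and y of regulator_center in the frame of pocket between -0.006 and 0.006 m and z of regulator_center in the frame of pocket between 0.01 and 0.016 m and angle between regulator_center's own z axis and vertical below 0.1 rad); the robot touches nothing.
It fails at once if the robot presses on the lid with more than 20 N (contact force between lid and the fingers above 20 N or contact force between lid and the arm above 20 N).
It fails at once if a bystander (pulley, bearing or screwdriver) is moved more than 30 mm (distance of any of pulley, bearing, driver from where it was at the start of the episode above 0.03 m).
It also fails if it takes over 67 s, if anything falls off the work surface, if the arm or the gripper's body presses on something with over 40 N, if the wrist force passes 120 N, or if a joint passes its speed limit or range.

## Robot

A 6-joint arm with a two-finger parallel gripper is mounted at the origin on the work surface. World frame = base frame: x ahead of the robot, y to its left, z up, the work surface at z = 0. Lengths are in m, angles in rad, forces in N, time in s.
With the tool pointing down it reaches from about 0.225 to 0.875 m from the base axis. Payload 3.4 kg.
Tool frame: the origin (TCP) lies between the finger pads; the fingertips stand 11 mm ahead of it and the grasp point (between the pads) lies 8 mm behind it (tips_ahead is the distance from the TCP to the fingertips, in m); z points along the fingers, x is the direction in which the jaws open and shut, and the axes are right-handed (so a half turn about z gives the same grasp; the last joint's range is limited). The gripper opens to 85 mm and grips with 20 to 120 N. Pads are 22 mm wide; open, the fingers measure 114 mm over their backs; the gripper's body (76 mm by 85 mm) begins 54 mm behind the grasp point. The pads swing forward as they close: fully open they stand 13 mm farther back than shut.
Start: joints at [1.153, 0.276, 1.505, -0, 1.361, -0.121], TCP at [0.168, 0.55, 0.242] pointing down, gripper open.
Joint ranges: [-2.89, 2.89], [-0.75, 2.08], [0.22, 2.7], [-1.18, 4.32], [0.11, 2.71], [-2.7, 2.7]. Speed limits (rad/s): [2.57, 2.57, 3.14, 3.14, 3.14, 3.14].

## Interface

Orientations are given as a unit quaternion [w, x, y, z].
In Python, from rig import get_state, get_image, sign_off, masks_of, tips_ahead gives the robot as it stands.
- The arm moves only by the tool play_rows, never from a script. Its argument "series" is a list of rows, each an object of numbers: "fingers": the closure, from -1 (fully open) to 1 (shut); "dx", "dy", "dz": the shift along the world's x, y, z in mm; "turn": the turn about the world's z in rad. A call has 1 to 20 rows; each row shifts and turns the pose as measured when the row begins; what a row does not reach is not made up. A row lasts 1/12 s, in which the tool goes at most 41.7 mm and 7.16 degrees, less where a joint would pass 70% of its speed; a pose out of reach is approached as far as the arm can. A call with a gripper value outside its range is refused whole. The fingers move at their own pace and stop on an object; "squeeze" is the grip in N (left out, the last holds). Time passes only in rows, so rows that do not move let the fingers close. It gives the time, the measured TCP pose, the force and the opening at its end, in the units of the state.
- get_state(): the state, without advancing time (a new reading comes with each control period).
- get_image(name): name is "side" or "top"; returns a dict with "pixels" (420x560x3 uint8, red, green, blue), "vfov" (degrees; the focal length in pixels is half the picture's height over the tangent of half this angle, whatever the lens; pixels are square), "cx", "cy" (the principal point, pixels), "rvec" (rotation vector, rad) and "tvec" (3), from world to camera coordinates, as OpenCV has them. Camera axes: x right, y down, z forward; pixel columns grow to the right and rows downward; lengths in m; the calibration is good to about 2 mm. A picture is of the moment at which its call begins. There is no depth.
- sign_off(): hands the job in, once; it reports no verdict.
Trained networks look in a picture, given as the dict that the camera call returned (one of the last four; its "shot" number tells which), for a name from the list of things; names that differ only in an ending like _2 or _b are one class to them, and where a whole thing is asked for, a point or a joint stands for the part that bears it (a point fixed in the world has none). Each returns a list of dicts, best first, with "p" (0 to 1); they miss things now and then, are a little off and sometimes report something else, mostly with a low value. They report only what shows in the picture. A call takes as long as a camera call.
- masks_of(picture, label): "region" (420x560 bool, what is visible of it) and "xy" ([column, row] in pixels, amid what is visible of it).
The state is a dict: "clock": time; "qpos": joint angles; "qd": joint speeds; "effort": joint torques, N m; "position": TCP position; "ee_rot": TCP orientation; "contact_force": force on the tool from outside, world axes, zero at the start; "moment": the same for the moment, N m; "width": finger opening in m.
Only numpy, scipy, OpenCV 4.12 (cv2) and the standard library are available. Lean on these libraries where they do the work, as an engineer would, in place of code of your own. Each camera call takes 0.05 s, during which the arm holds its last target. There are 200 camera calls.

## Working session

There is one attempt and no reset: what is moved stays moved. The work goes in short steps, Python scripts to look and compute and a tool call to move; the robot and the scene stay as the last step left them, time stands still between calls to the robot, and variables do not carry over. Pictures are saved under pics/ and viewed, about 8 in all and at most 12, crops included, and the job is handed in when it is done.

Besides the shell and the picture viewer there is one more tool, called as name(argument=value, ...) on one line, values as JSON. play_rows: Moves the arm, as the interface text tells. Its arguments: {"type":"object","properties":{"series":{"type":"array"},"squeeze":{"type":"number"}},"required":["series"]}

```bash
mkdir -p pics
cat > h.py <<'E'
import numpy as np, cv2
from rig import *
def K(p):
    f=p["pixels"].shape[0]/2/np.tan(np.radians(p["vfov"])/2)
    return np.array([[f,0,p["cx"]],[0,f,p["cy"]],[0,0,1.]])
def ray(p,uv):
    R=cv2.Rodrigues(np.array(p["rvec"],float))[0];t=np.array(p["tvec"],float)
    return -R.T@t, R.T@np.linalg.inv(K(p))@np.array([uv[0],uv[1],1.])
def atz(p,uv,z):
    c,d=ray(p,uv); return c+d*(z-c[2])/d[2]
def proj(p,X):
    return cv2.projectPoints(np.array(X,float).reshape(-1,1,3),np.array(p["rvec"],float),np.array(p["tvec"],float),K(p),None)[0].reshape(-1,2)
E
python3 - <<'E'
from h import *
np.set_printoptions(precision=3,suppress=True)
P={n:get_image(n) for n in("side","top")}
for n,p in P.items():
    cv2.imwrite(f"pics/{n}0.png",p["pixels"][:,:,::-1])
    print(n,ray(p,(280,210)),{k:p[k] for k in p if k!="pixels"})
    for l in ["regulator_center","box_rim","lid","pulley","bearing","driver"]:
        for m in masks_of(p,l)[:2]:
            c=np.argwhere(m["region"])[:,::-1].astype(np.float32)
            print(l,round(m["p"],2),m["xy"],len(c),cv2.minAreaRect(c),atz(p,m["xy"],0.02))
print(get_state(),tips_ahead)
E
```

```text
side (array([ 0.335, -0.326,  0.677]), array([ 0.249,  0.608, -0.754])) {'vfov': 56.32106891000969, 'cx': 274.49226171473384, 'cy': 212.07720477013856, 'rvec': array([ 2.398, -0.437,  0.168]), 'tvec': array([-0.431,  0.3  ,  0.633]), 'shot': 1}
regulator_center 0.87 [241.5, 198.2] 355 ((242.44119262695312, 197.2647247314453), (23.040882110595703, 16.24988555908203), 75.96376037597656) [0.482 0.268 0.02 ]
box_rim 0.19 [242.6, 196.4] 369 ((242.32693481445312, 197.13461303710938), (22.749473571777344, 17.062103271484375), 78.69007110595703) [0.486 0.273 0.02 ]
lid 0.81 [337.6, 300.8] 3766 ((340.66217041015625, 298.02703857421875), (46.46240234375, 118.732177734375), 65.77225494384766) [ 0.57  -0.041  0.02 ]
pulley 0.92 [207.1, 259.9] 746 ((206.5, 259.5), (29.0, 29.0), 90.0) [0.367 0.132 0.02 ]
bearing 0.88 [347.2, 202.9] 288 ((346.5, 202.5), (17.0, 19.0), 90.0) [0.701 0.171 0.02 ]
driver 0.61 [238.8, 163.0] 383 ((235.31565856933594, 157.8113555908203), (47.91529083251953, 10.757266998291016), 24.623565673828125) [0.511 0.384 0.02 ]
top (array([0.41 , 0.168, 0.806]), array([ 0.134, -0.03
[... 1037 characters left out ...]
06, 205.70700073242188), (95.49954223632812, 138.6560516357422), 79.82449340820312) [ 0.528 -0.102  0.02 ]
driver 0.81 [140.6, 210.5] 823 ((126.32514953613281, 222.26156616210938), (13.493844032287598, 101.82207489013672), 53.746158599853516) [0.513 0.411 0.02 ]
{'clock': 0.7, 'qpos': array([ 1.153,  0.276,  1.505,  0.   ,  1.361, -0.121]), 'qd': array([ 0.001,  0.002, -0.   ,  0.   ,  0.001, -0.002]), 'effort': array([ -0.001, -41.651, -24.605,  -0.   ,   0.   ,   0.   ]), 'position': array([0.168, 0.55 , 0.242]), 'ee_rot': array([-0.   ,  0.804,  0.595,  0.   ]), 'contact_force': array([-0.742, -0.466,  0.293]), 'moment': array([-0.089, -0.009,  0.017]), 'width': 0.08561613100121716} 0.011
```

Run:
```python
import cv2,numpy as np
a=cv2.imread("pics/top0.png");s=cv2.imread("pics/side0.png")
x=cv2.resize(a[120:300,320:500],(540,540),interpolation=cv2.INTER_CUBIC)
y=cv2.resize(a[190:260,175:255],(240,210),interpolation=cv2.INTER_CUBIC)
o=np.zeros((540,800,3),np.uint8);o[:,:540]=x;o[:210,550:790]=y
cv2.imwrite("pics/crop0.png",o)
```

```text
(no output)
```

View pics/crop0.png

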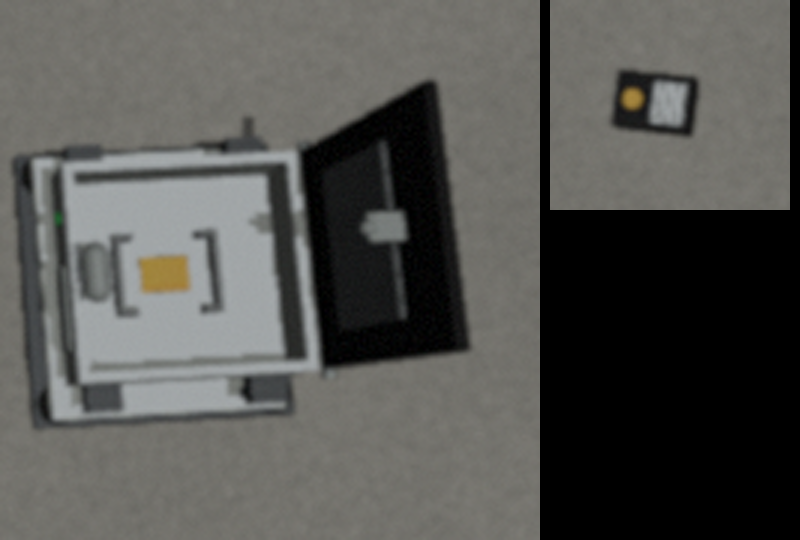

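View pics/side0.png

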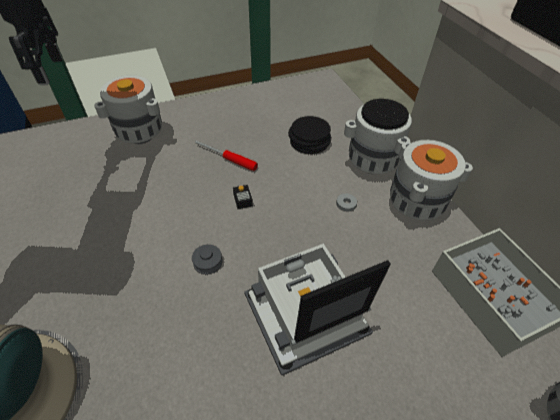

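The top crop shows the box rim corners at full-image (341,173), (420,170), (427,244) and (345,248), with the lid open to the right (-y). The block is at about (210,224) with its long side roughly along y. The side view shows the bystanders clear of the direct path. I'll zoom into the side view to get the rim height.

Run:
```python
import cv2,numpy as np
s=cv2.imread("pics/side0.png")
x=cv2.resize(s[235:375,240:395],(620,560),interpolation=cv2.INTER_CUBIC)
y=cv2.resize(s[175:217,220:262],(168,168),interpolation=cv2.INTER_CUBIC)
o=np.zeros((560,800,3),np.uint8);o[:,:620]=x;o[:168,628:796]=y
cv2.imwrite("pics/crop1.png",o)
```

```text
(no output)
```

View pics/crop1.png

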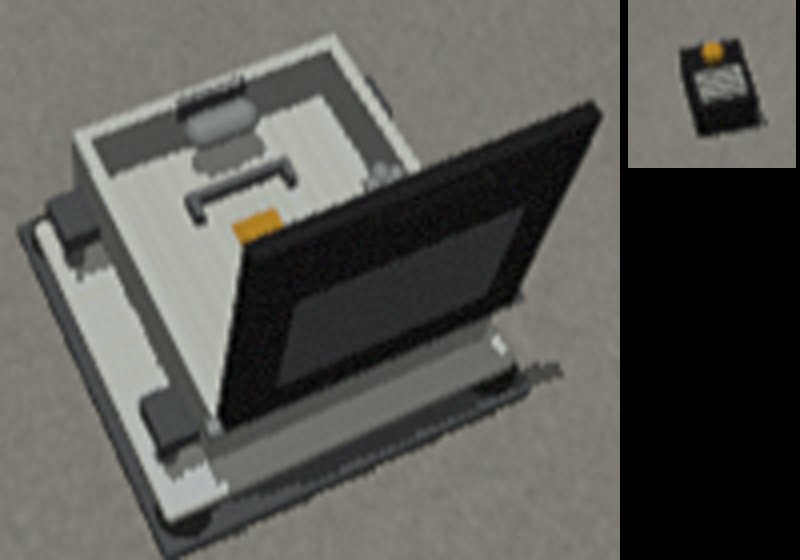

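```bash
cat >> h.py <<'E'
from scipy.optimize import least_squares
class Fake(dict): pass
def xf(q,X):
    c,s=np.cos(q[3]),np.sin(q[3]); X=np.asarray(X,float)
    return np.c_[q[0]+c*X[:,0]-s*X[:,1], q[1]+s*X[:,0]+c*X[:,1], q[2]+X[:,2]]
E
python3 - <<'E'
from h import *
np.set_printoptions(precision=4,suppress=True)
s=get_image("side");t=get_image("top")
X=.065;Y=.07
tp=np.array([(63,160),(300,150),(322,372),(75,383)])/3+[320,120]
tX=[(X,Y,0),(X,-Y,0),(-X,-Y,0),(-X,Y,0)]
pk=np.array([(112,237),(214,231),(222,309),(120,315)])/3+[320,120]
# stops' tops: 10 above floor, floor 38 below rim; outer y +-32 about +5 ; x centre only
sp=np.array([(74,133),(334,36),(212,428)])/4+[240,235]
sX=[(-X,Y,0),(X,Y,0),(-X,-Y,0)]
f=lambda q:np.r_[(proj(t,xf(q,tX))-tp).ravel(),(proj(s,xf(q,sX))-sp).ravel()]
r=least_squares(f,[.52,-.1,.06,.1]);q=r.x;print("rim",q);print(r.fun.reshape(-1,2))
g=lambda w:(proj(t,xf(q,[(w*1,.037,-.028),(w,-.027,-.028),(-w,-.027,-.028),(-w,.037,-.028)]))-pk)
print("pocket resid",g(.025).round(2).tolist(),g(.025).mean(0), "pocket",xf(q,[(0,.005,-.038)]))
# block
bt=(np.array([(67,71),(147,78),(142,134),(63,128)])/3+[175,190])
bX=[(.018,.025,.026),(.018,-.025,.026),(-.018,-.025,.026),(-.018,.025,.026)]
r=least_squares(lambda b:(proj(t,xf([b[0],b[1],0,b[2]],bX))-bt).ravel(),[.485,.269,0]);print("block top",r.x,r.fun)
bs=np.array([(681-628,48),(740-628,39)])/4+[220,175]
print("block side resid",proj(s,xf([r.x[0],r.x[1],0,r.x[2]],[(-.018,.025,.026),(.018,.025,.026)]))-bs)
# lid outer free edge corners r=.148,h=.008
le=np.array([(434,82),(468,350)])/3+[320,120]; ls=np.array([(248,258),(602,113)])/4+[240,235]
def L(th,x,rr,h): return (x,-.07+rr*np.cos(th)-h*np.sin(th),rr*np.sin(th)+h*np.cos(th))
for h in (.008,0):
  fn=lambda a:np.r_[(proj(t,xf(q,[L(a[0],.065,.148,h),L(a[0],-.065,.148,h)]))-le).ravel(),(proj(s,xf(q,[L(a[0],-.065,.148,.008),L(a[0],.065,.148,.008)]))-ls).ravel()]
  r=least_squares(fn,[1.7]);print("lid",r.x,r.fun)
E
```

```text
rim [ 0.5106 -0.0358  0.0947  0.0523]
[[ 0.4432  0.6449]
 [-0.6273  0.7779]
 [-0.654  -0.269 ]
 [ 1.7059 -0.2306]
 [-0.1381  0.4633]
 [ 0.6821  0.5074]
 [-0.0385 -1.7904]]
pocket resid [[0.81, -1.04], [1.42, -0.52], [1.18, 0.58], [0.24, 0.14]] [ 0.9133 -0.2075] pocket [[ 0.5103 -0.0308  0.0567]]
block top [ 0.4873  0.2772 -0.0658] [ 0.3733  0.1988 -0.067  -0.2067 -0.1148 -0.0319 -0.1898  0.0412]
block side resid [[-0.9977  0.1638]
 [-0.666  -0.7668]]
lid [1.592] [ 0.2722 -0.4599 -0.3597  1.0469 -0.3271 -0.0412 -0.1136  0.4595]
lid [1.6157] [-2.7974 -0.3486 -3.5285  1.1911  0.9329  2.4568  1.3829  2.6603]
```

play_rows(series=[{"dx": 26.6,"dy": -22.7,"dz": -10,"turn": -0.112,"fingers": -1},{"dx": 26.6,"dy": -22.7,"dz": -10,"turn": -0.112,"fingers": -1},{"dx": 26.6,"dy": -22.7,"dz": -10,"turn": -0.112,"fingers": -1},{"dx": 26.6,"dy": -22.7,"dz": -10,"turn": -0.112,"fingers": -1},{"dx": 26.6,"dy": -22.7,"dz": -10,"turn": -0.112,"fingers": -1},{"dx": 26.6,"dy": -22.7,"dz": -10,"turn": -0.112,"fingers": -1},{"dx": 26.6,"dy": -22.7,"dz": -10,"turn": -0.112,"fingers": -1},{"dx": 26.6,"dy": -22.7,"dz": -10,"turn": -0.112,"fingers": -1},{"dx": 26.6,"dy": -22.7,"dz": -10,"turn": -0.112,"fingers": -1},{"dx": 26.6,"dy": -22.7,"dz": -10,"turn": -0.112,"fingers": -1},{"dx": 26.6,"dy": -22.7,"dz": -10,"turn": -0.112,"fingers": -1},{"dx": 26.6,"dy": -22.7,"dz": -10,"turn": -0.112,"fingers": -1},{"fingers": -1},{"fingers": -1}], squeeze=30)

```text
invalid input at $.series[12]: expected keys fingers, dx, dy, dz, turn
```

play_rows(series=[{"dx": 26.6,"dy": -22.7,"dz": -10,"turn": -0.112,"fingers": -1},{"dx": 26.6,"dy": -22.7,"dz": -10,"turn": -0.112,"fingers": -1},{"dx": 26.6,"dy": -22.7,"dz": -10,"turn": -0.112,"fingers": -1},{"dx": 26.6,"dy": -22.7,"dz": -10,"turn": -0.112,"fingers": -1},{"dx": 26.6,"dy": -22.7,"dz": -10,"turn": -0.112,"fingers": -1},{"dx": 26.6,"dy": -22.7,"dz": -10,"turn": -0.112,"fingers": -1},{"dx": 26.6,"dy": -22.7,"dz": -10,"turn": -0.112,"fingers": -1},{"dx": 26.6,"dy": -22.7,"dz": -10,"turn": -0.112,"fingers": -1},{"dx": 26.6,"dy": -22.7,"dz": -10,"turn": -0.112,"fingers": -1},{"dx": 26.6,"dy": -22.7,"dz": -10,"turn": -0.112,"fingers": -1},{"dx": 26.6,"dy": -22.7,"dz": -10,"turn": -0.112,"fingers": -1},{"dx": 26.6,"dy": -22.7,"dz": -10,"turn": -0.112,"fingers": -1},{"dx": 0,"dy": 0,"dz": 0,"turn": 0,"fingers": -1},{"dx": 0,"dy": 0,"dz": 0,"turn": 0,"fingers": -1}], squeeze=30)

```text
clock: 1.97
position: [0.5003, 0.2664, 0.1198]
ee_rot: [-0.001, 0.998, -0.066, 0.008]
contact_force: [-1.0, 0.4, -0.1]
width: 0.0856
```

play_rows(series=[{"dx": -13,"dy": 10.8,"dz": -10,"turn": 0.066,"fingers": -1},{"dx": 0,"dy": 0,"dz": -20,"turn": 0,"fingers": -1},{"dx": 0,"dy": 0,"dz": -20,"turn": 0,"fingers": -1},{"dx": 0,"dy": 0,"dz": 0,"turn": 0,"fingers": -1},{"dx": 0,"dy": 0,"dz": 0,"turn": 0,"fingers": -1}])

```text
clock: 2.38
position: [0.4869, 0.2798, 0.0708]
ee_rot: [-0.003, 1.0, -0.029, 0.01]
contact_force: [-0.5, -0.0, 0.8]
width: 0.0853
```

Run:
```python
from h import *
t=get_image("top")
cv2.imwrite("pics/c2.png",cv2.resize(t["pixels"][150:290,130:300,::-1],(680,560),interpolation=cv2.INTER_CUBIC))
print(get_state()["position"],get_state()["ee_rot"],tips_ahead)
print(proj(t,xf([.4873,.2772,0,-.066],[(.018,.025,.026),(.018,-.025,.026),(-.018,-.025,.026),(-.018,.025,.026)]))*4-[520,600])
```

```text
[0.48654374 0.27975261 0.07076248] [-0.00273514  0.99951844 -0.02932424  0.00977252] 0.011
[[270.90718195 255.40649949]
 [375.80987854 263.13911265]
 [368.93730568 338.50304741]
 [263.30653239 330.77381591]]
```

View pics/c2.png

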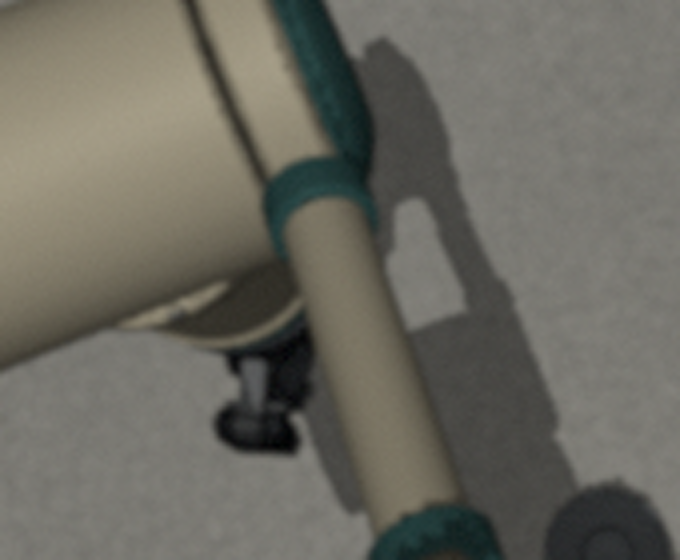

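The arm hides the block in the top view; the tool pose matches the measured block, so I go on.

play_rows(series=[{"dx": 0.5,"dy": -2.5,"dz": -18,"turn": -0.007,"fingers": -1},{"dx": 0,"dy": 0,"dz": -18,"turn": 0,"fingers": -1},{"dx": 0,"dy": 0,"dz": -12,"turn": 0,"fingers": -1},{"dx": 0,"dy": 0,"dz": 0,"turn": 0,"fingers": -1},{"dx": 0,"dy": 0,"dz": 0,"turn": 0,"fingers": -1}])

```text
clock: 2.85
position: [0.4905, 0.2813, 0.0289]
ee_rot: [-0.006, 0.999, -0.031, 0.016]
contact_force: [-0.9, 0.2, -1.1]
width: 0.0859
```

play_rows(series=[{"dx": -3,"dy": -4,"dz": -5,"turn": 0,"fingers": -1},{"dx": 0,"dy": 0,"dz": -4,"turn": 0,"fingers": -1},{"dx": 0,"dy": 0,"dz": -3,"turn": 0,"fingers": -1},{"dx": 0,"dy": 0,"dz": 0,"turn": 0,"fingers": -1},{"dx": 0,"dy": 0,"dz": 0,"turn": 0,"fingers": -1}])

```text
clock: 3.27
position: [0.4897, 0.2784, 0.0204]
ee_rot: [-0.007, 0.999, -0.03, 0.019]
contact_force: [0.2, -0.9, -0.8]
width: 0.0851
```

play_rows(series=[{"dx": -2.5,"dy": -1.5,"dz": -4,"turn": 0,"fingers": -1},{"dx": -0.5,"dy": 0,"dz": -2,"turn": 0,"fingers": -1},{"dx": 0,"dy": 0,"dz": 0,"turn": 0,"fingers": 0.3},{"dx": 0,"dy": 0,"dz": 0,"turn": 0,"fingers": 0.6},{"dx": 0,"dy": 0,"dz": 0,"turn": 0,"fingers": 1},{"dx": 0,"dy": 0,"dz": 0,"turn": 0,"fingers": 1},{"dx": 0,"dy": 0,"dz": 0,"turn": 0,"fingers": 1},{"dx": 0,"dy": 0,"dz": 0,"turn": 0,"fingers": 1},{"dx": 0,"dy": 0,"dz": 0,"turn": 0,"fingers": 1}], squeeze=30)

```text
clock: 4.02
position: [0.4867, 0.2768, 0.0145]
ee_rot: [-0.007, 0.999, -0.03, 0.02]
contact_force: [-0.9, -0.3, 0.7]
width: 0.0358
```

play_rows(series=[{"dx": 0,"dy": 0,"dz": 15,"turn": 0,"fingers": 1},{"dx": 0,"dy": 0,"dz": 25,"turn": 0,"fingers": 1},{"dx": 0,"dy": 0,"dz": 25,"turn": 0,"fingers": 1},{"dx": 0,"dy": 0,"dz": 25,"turn": 0,"fingers": 1},{"dx": 0,"dy": -5,"dz": 25,"turn": 0,"fingers": 1},{"dx": 2,"dy": -15,"dz": 20,"turn": 0.01,"fingers": 1},{"dx": 2,"dy": -20,"dz": 10,"turn": 0.01,"fingers": 1},{"dx": 2,"dy": -20,"dz": 0,"turn": 0.01,"fingers": 1},{"dx": 2,"dy": -20,"dz": 0,"turn": 0.01,"fingers": 1},{"dx": 2,"dy": -20,"dz": 0,"turn": 0.01,"fingers": 1},{"dx": 2,"dy": -20,"dz": 0,"turn": 0.01,"fingers": 1},{"dx": 2,"dy": -20,"dz": 0,"turn": 0.01,"fingers": 1},{"dx": 2,"dy": -20,"dz": 0,"turn": 0.01,"fingers": 1},{"dx": 2,"dy": -20,"dz": 0,"turn": 0.01,"fingers": 1},{"dx": 2,"dy": -20,"dz": 0,"turn": 0.01,"fingers": 1},{"dx": 2,"dy": -20,"dz": 0,"turn": 0.01,"fingers": 1},{"dx": 0,"dy": -15,"dz": 0,"turn": 0,"fingers": 1},{"dx": 0,"dy": -10,"dz": 0,"turn": 0,"fingers": 1},{"dx": 0,"dy": 0,"dz": 0,"turn": 0,"fingers": 1},{"dx": 0,"dy": 0,"dz": 0,"turn": 0,"fingers": 1}])

```text
clock: 5.68
position: [0.5034, 0.0203, 0.1615]
ee_rot: [-0.007, 0.999, 0.029, 0.016]
contact_force: [0.0, 0.4, -0.4]
width: 0.0357
```

play_rows(series=[{"dx": 2,"dy": -12,"dz": -3,"turn": 0,"fingers": 1},{"dx": 2,"dy": -12,"dz": -3,"turn": 0,"fingers": 1},{"dx": 2,"dy": -12,"dz": -3,"turn": 0,"fingers": 1},{"dx": 2,"dy": -8,"dz": -3,"turn": 0,"fingers": 1},{"dx": 0,"dy": -3,"dz": 0,"turn": 0,"fingers": 1},{"dx": 0,"dy": 0,"dz": 0,"turn": 0,"fingers": 1},{"dx": 0,"dy": 0,"dz": 0,"turn": 0,"fingers": 1}])

```text
clock: 6.27
position: [0.5119, -0.0283, 0.1474]
ee_rot: [-0.008, 0.999, 0.031, 0.015]
contact_force: [-0.3, -0.3, -1.1]
width: 0.0359
```

Run:
```python
from h import *
t=get_image("top");s=get_image("side")
o=np.zeros((560,800,3),np.uint8)
o[:,:396]=cv2.resize(t["pixels"][120:260,325:424,::-1],(396,560),interpolation=cv2.INTER_CUBIC)
o[:,404:800]=cv2.resize(s["pixels"][210:350,250:349,::-1],(396,560),interpolation=cv2.INTER_CUBIC)
cv2.imwrite("pics/c3.png",o)
st=get_state();p=st["position"];print(p,st["ee_rot"])
for m in masks_of(s,"regulator_center")[:1]+masks_of(t,"regulator_center")[:1]: print(m["p"],m["xy"],m["region"].sum())
c=xf([p[0],p[1],p[2]-.0145,.052],[(-.018,.025,.026),(.018,.025,.026),(.018,-.025,.026),(-.018,-.025,.026),(-.018,.025,0),(-.018,-.025,0),(.018,-.025,0)])
print("side exp",(proj(s,c)*4-[1000,840]+[404,0]).round().tolist());print("top exp",(proj(t,c)*4-[1300,480]).round().tolist())
```

```text
[ 0.51192326 -0.02801499  0.14759192] [-0.00774726  0.99935562  0.0314668   0.01543274]
0.66 [314.0, 271.0] 583
0.64 [383.6, 202.7] 424
side exp [[582.0, 178.0], [662.0, 149.0], [722.0, 246.0], [639.0, 279.0], [579.0, 215.0], [634.0, 313.0], [715.0, 281.0]]
top exp [[202.0, 376.0], [195.0, 287.0], [318.0, 282.0], [326.0, 370.0], [186.0, 383.0], [305.0, 378.0], [297.0, 293.0]]
```

View pics/c3.png

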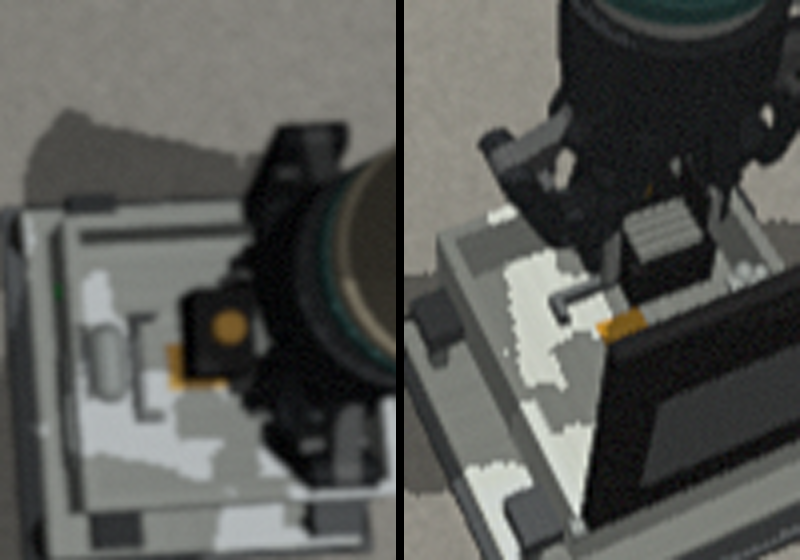

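The block is held upright over the pocket: block's +y edge at about col 185 in the top crop, pocket's +y stop at col 150, orange pocket pad below. I lower it to just above the stops and compare again.

play_rows(series=[{"dx": -1.5,"dy": -2,"dz": -10,"turn": 0,"fingers": 1},{"dx": 0,"dy": 0,"dz": -12,"turn": 0,"fingers": 1},{"dx": 0,"dy": 0,"dz": -12,"turn": 0,"fingers": 1},{"dx": 0,"dy": 0,"dz": -12,"turn": 0,"fingers": 1},{"dx": 0,"dy": 0,"dz": -5,"turn": 0,"fingers": 1},{"dx": 0,"dy": 0,"dz": 0,"turn": 0,"fingers": 1},{"dx": 0,"dy": 0,"dz": 0,"turn": 0,"fingers": 1}])

```text
clock: 7.05
position: [0.5117, -0.0274, 0.0974]
ee_rot: [-0.007, 0.999, 0.034, 0.018]
contact_force: [-0.2, -0.6, -1.2]
width: 0.036
```

Run:
```python
from h import *
t=get_image("top");s=get_image("side")
o=np.zeros((560,800,3),np.uint8)
o[:,:396]=cv2.resize(t["pixels"][160:240,345:402,::-1],(396,560),interpolation=cv2.INTER_CUBIC)
o[:,404:800]=cv2.resize(s["pixels"][230:310,270:327,::-1],(396,560),interpolation=cv2.INTER_CUBIC)
cv2.imwrite("pics/c4.png",o)
st=get_state();p=st["position"];print(p,st["ee_rot"],st["contact_force"])
c=xf([p[0],p[1],p[2]-.0145,.052],[(-.018,.025,.026),(.018,.025,.026),(.018,-.025,.026),(-.018,-.025,.026),(-.018,.025,0),(-.018,-.025,0),(.018,-.025,0),(.018,.025,0)])
print("side exp",((proj(s,c)-[270,230])*7+[404,0]).round().tolist());print("top exp",((proj(t,c)-[345,160])*7).round().tolist())
```

```text
[ 0.51203542 -0.0275641   0.09781564] [-0.00736534  0.99922838  0.03364117  0.01888546] [ 0.51467177  0.01300387 -0.70662291]
side exp [[566.0, 288.0], [699.0, 238.0], [797.0, 403.0], [660.0, 458.0], [562.0, 345.0], [652.0, 512.0], [786.0, 458.0], [691.0, 295.0]]
top exp [[159.0, 402.0], [147.0, 257.0], [348.0, 249.0], [361.0, 393.0], [134.0, 414.0], [329.0, 405.0], [316.0, 266.0], [123.0, 274.0]]
```

View pics/c4.png

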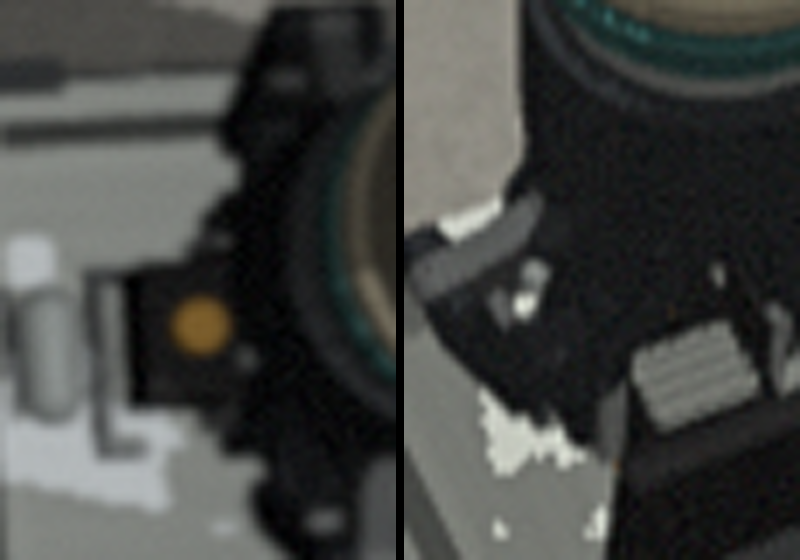

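Top crop: block's +y lower edge at col ~131 (expected 128) and the +y stop centred at (96,364), so the block needs about 2 mm towards -x and -y. I correct that before going lower.

play_rows(series=[{"dx": -2,"dy": -2.5,"dz": 0,"turn": 0,"fingers": 1},{"dx": 0,"dy": 0,"dz": 0,"turn": 0,"fingers": 1},{"dx": -0.5,"dy": -0.5,"dz": -5,"turn": -0.008,"fingers": 1},{"dx": -0.3,"dy": -0.5,"dz": -5,"turn": -0.008,"fingers": 1},{"dx": 0,"dy": 0,"dz": 0,"turn": 0,"fingers": 1},{"dx": 0,"dy": 0,"dz": 0,"turn": 0,"fingers": 1}])

```text
clock: 7.65
position: [0.5106, -0.0319, 0.0893]
ee_rot: [-0.006, 0.999, 0.025, 0.021]
contact_force: [-0.7, 1.2, -0.7]
width: 0.0357
```

play_rows(series=[{"dx": -0.3,"dy": 1.8,"dz": -4,"turn": 0,"fingers": 1},{"dx": -0.3,"dy": 0,"dz": -4,"turn": 0,"fingers": 1},{"dx": 0,"dy": 0,"dz": -3,"turn": 0,"fingers": 1},{"dx": 0,"dy": 0,"dz": 0,"turn": 0,"fingers": 1},{"dx": 0,"dy": 0,"dz": 0,"turn": 0,"fingers": 1}])

```text
clock: 8.07
position: [0.5096, -0.0298, 0.0766]
ee_rot: [-0.007, 0.999, 0.025, 0.021]
contact_force: [-0.5, 0.6, -1.2]
width: 0.0356
```

play_rows(series=[{"dx": 0,"dy": -0.3,"dz": -2,"turn": 0,"fingers": 1},{"dx": 0,"dy": 0,"dz": -1.5,"turn": 0,"fingers": 1},{"dx": 0,"dy": 0,"dz": 0,"turn": 0,"fingers": 1}])

```text
clock: 8.32
position: [0.5098, -0.0302, 0.0732]
ee_rot: [-0.007, 0.999, 0.025, 0.021]
contact_force: [-0.3, 0.3, 1.3]
width: 0.0359
```

play_rows(series=[{"dx": 0,"dy": 0,"dz": -1.2,"turn": 0,"fingers": 1},{"dx": 0,"dy": 0,"dz": 0,"turn": 0,"fingers": 1}])

```text
clock: 8.48
position: [0.5098, -0.0302, 0.0723]
ee_rot: [-0.007, 0.999, 0.025, 0.021]
contact_force: [-0.7, 0.2, 0.8]
width: 0.0354
```

play_rows(series=[{"dx": 0,"dy": 0,"dz": 0,"turn": 0,"fingers": 0.0},{"dx": 0,"dy": 0,"dz": 0,"turn": 0,"fingers": -0.1},{"dx": 0,"dy": 0,"dz": 0,"turn": 0,"fingers": -0.2},{"dx": 0,"dy": 0,"dz": 0,"turn": 0,"fingers": -0.25},{"dx": 0,"dy": 0,"dz": 0,"turn": 0,"fingers": -0.25},{"dx": 0,"dy": 0,"dz": 0,"turn": 0,"fingers": -0.25}])

```text
clock: 8.98
position: [0.5109, -0.0304, 0.0727]
ee_rot: [-0.006, 0.999, 0.025, 0.022]
contact_force: [0.6, 0.2, -1.8]
width: 0.0531
```

play_rows(series=[{"dx": 0,"dy": 0,"dz": 6,"turn": 0,"fingers": -0.25},{"dx": 0,"dy": 0,"dz": 10,"turn": 0,"fingers": -0.25},{"dx": 0,"dy": 0,"dz": 15,"turn": 0,"fingers": -0.25},{"dx": 0,"dy": 3,"dz": 20,"turn": 0,"fingers": -0.25},{"dx": 0,"dy": 10,"dz": 20,"turn": 0,"fingers": -0.25},{"dx": 0,"dy": 15,"dz": 20,"turn": 0,"fingers": -0.25},{"dx": 0,"dy": 20,"dz": 20,"turn": 0,"fingers": -0.25},{"dx": 0,"dy": 20,"dz": 20,"turn": 0,"fingers": -0.25},{"dx": 0,"dy": 20,"dz": 20,"turn": 0,"fingers": 0.5},{"dx": 0,"dy": 10,"dz": 20,"turn": 0,"fingers": 1},{"dx": 0,"dy": 0,"dz": 10,"turn": 0,"fingers": 1},{"dx": 0,"dy": 0,"dz": 0,"turn": 0,"fingers": 1},{"dx": 0,"dy": 0,"dz": 0,"turn": 0,"fingers": 1}])

```text
clock: 10.07
position: [0.5082, 0.0725, 0.2671]
ee_rot: [-0.008, 0.999, 0.024, 0.024]
contact_force: [-0.4, 0.2, -0.3]
width: -0.0004
```

Run:
```python
from h import *
t=get_image("top");s=get_image("side")
o=np.zeros((560,800,3),np.uint8)
o[:,:396]=cv2.resize(t["pixels"][140:280,345:444,::-1],(396,560),interpolation=cv2.INTER_CUBIC)
o[:,404:800]=cv2.resize(s["pixels"][225:365,250:349,::-1],(396,560),interpolation=cv2.INTER_CUBIC)
cv2.imwrite("pics/c5.png",o)
st=get_state();print(st["position"],st["ee_rot"],st["width"])
for p in (t,s):
  for m in masks_of(p,"regulator_center")[:1]: print(m["p"],m["xy"],m["region"].sum(),atz(p,m["xy"],.0567+.024))
```

```text
[0.50779415 0.07209732 0.26609609] [-0.0074592   0.99943619  0.02352172  0.02276822] -6.772475085544514e-05
0.62 [241.8, 165.9] 417 [0.49852783 0.30663563 0.0807    ]
```

View pics/c5.png

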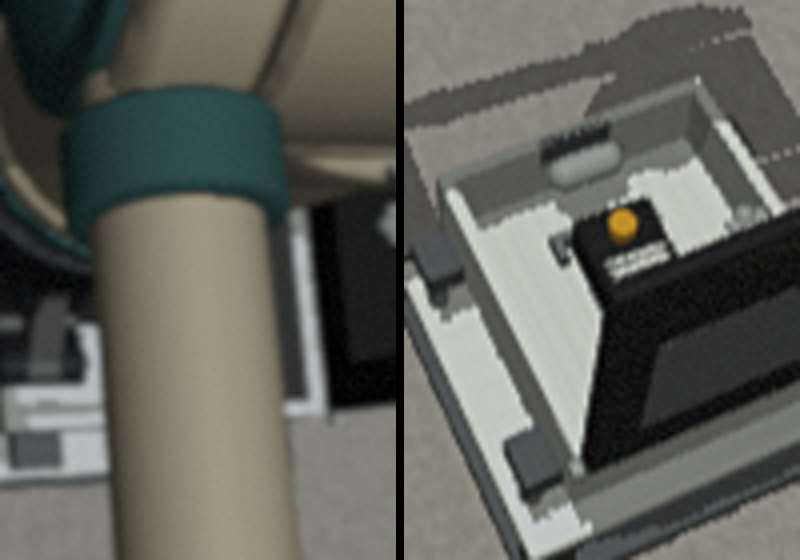

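Run:
```python
from h import *
s=get_image("side")
q=[.5106,-.0358,.0947,.0523]
c=xf([.5101,-.0298,.0567,.052],[(-.018,.025,.026),(.018,.025,.026)])
print("seated exp",((proj(s,c)-[250,225])*4+[404,0]).round(1).tolist(),"rim",((proj(s,xf(q,[(-.065,.07,0),(.065,.07,0)]))-[250,225])*4+[404,0]).round(1).tolist())
```

```text
seated exp [[572.1, 223.2], [645.9, 194.7]] rim [[437.6, 174.9], [700.8, 78.0]]
```

play_rows(series=[{"dx": 0,"dy": 0,"dz": 20,"turn": 0.01,"fingers": 1},{"dx": 0,"dy": -10,"dz": 20,"turn": 0,"fingers": 1},{"dx": 0,"dy": -20,"dz": 10,"turn": 0,"fingers": 1},{"dx": 0,"dy": -25,"dz": 0,"turn": 0,"fingers": 1},{"dx": 0,"dy": -25,"dz": 0,"turn": 0,"fingers": 1},{"dx": 0,"dy": -25,"dz": 0,"turn": 0,"fingers": 1},{"dx": 0,"dy": -25,"dz": 0,"turn": 0,"fingers": 1},{"dx": 0,"dy": -25,"dz": 0,"turn": 0,"fingers": 1},{"dx": 0,"dy": -25,"dz": 0,"turn": 0,"fingers": 1},{"dx": 0,"dy": -25,"dz": 0,"turn": 0,"fingers": 1},{"dx": 0,"dy": -25,"dz": 0,"turn": 0,"fingers": 1},{"dx": 0,"dy": -25,"dz": 0,"turn": 0,"fingers": 1},{"dx": 0,"dy": -10,"dz": 0,"turn": 0,"fingers": 1},{"dx": 0,"dy": 0,"dz": 0,"turn": 0,"fingers": 1},{"dx": 0,"dy": 0,"dz": 0,"turn": 0,"fingers": 1}])

```text
clock: 11.57
position: [0.5002, -0.2088, 0.3022]
ee_rot: [-0.012, 1.0, 0.025, 0.008]
contact_force: [0.8, 0.6, 0.8]
width: -0.0001
```

Run:
```python
from h import *
t=get_image("top");s=get_image("side")
o=np.zeros((560,800,3),np.uint8)
o[:,:396]=cv2.resize(t["pixels"][140:280,335:434,::-1],(396,560),interpolation=cv2.INTER_CUBIC)
o[:,404:800]=cv2.resize(s["pixels"][220:360,250:349,::-1],(396,560),interpolation=cv2.INTER_CUBIC)
cv2.imwrite("pics/c6.png",o)
st=get_state();print(st["position"],st["ee_rot"],st["width"])
for p in (t,s):
  for m in masks_of(p,"regulator_center")[:2]: print(m["p"],m["xy"],m["region"].sum(),atz(p,m["xy"],.0567+.024))
c=xf([.5101,-.0298,.0567,.052],[(.018,.025,.026),(.018,-.025,.026),(-.018,-.025,.026),(-.018,.025,.026)])
print("seated exp top",((proj(t,c)-[335,140])*4).round(1).tolist())
```

```text
[ 0.5002647  -0.20780297  0.30252768] [-0.0122314   0.99956588  0.02545193  0.00840473] -4.102543599634108e-05
0.84 [382.0, 211.9] 633 [ 0.50635302 -0.03669361  0.0807    ]
0.81 [304.4, 288.7] 431 [ 0.50533136 -0.02656533  0.0807    ]
seated exp top [[114.9, 241.2], [225.5, 236.4], [232.6, 316.2], [121.2, 321.1]]
```

View pics/c6.png

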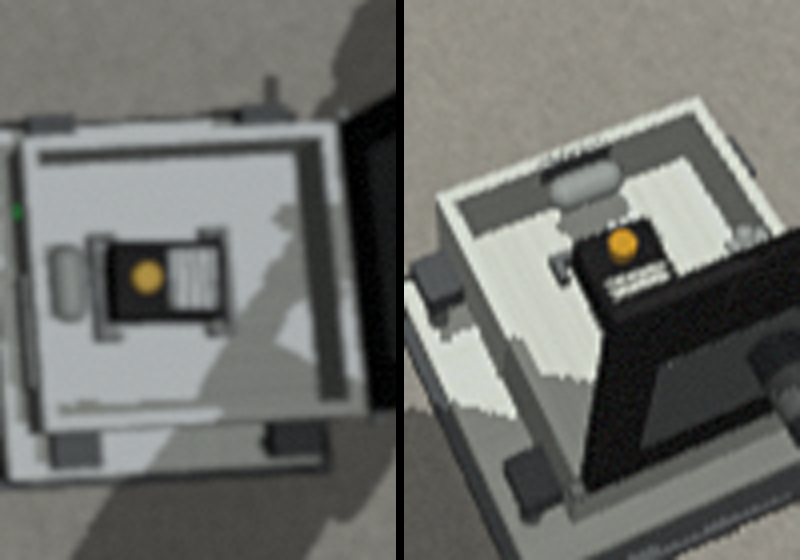

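The block sits between the stops, upright, and centred to about 1 mm (block at crop (165,283), stop centre about (160,285)). The side rim corner at (437,193) matches the earlier fit, so the box hasn't sunk. Next I go down behind the lid.

play_rows(series=[{"dx": 3,"dy": 0,"dz": -18,"turn": 0,"fingers": 1},{"dx": 3,"dy": 0,"dz": -20,"turn": 0,"fingers": 1},{"dx": 3,"dy": 0,"dz": -20,"turn": 0,"fingers": 1},{"dx": 2,"dy": 10,"dz": -8,"turn": 0,"fingers": 1},{"dx": 0,"dy": 15,"dz": 0,"turn": 0,"fingers": 1},{"dx": 0,"dy": 15,"dz": 0,"turn": 0,"fingers": 1},{"dx": 0,"dy": 10,"dz": 0,"turn": 0,"fingers": 1},{"dx": 0,"dy": 0,"dz": 0,"turn": 0,"fingers": 1},{"dx": 0,"dy": 0,"dz": 0,"turn": 0,"fingers": 1}])

```text
clock: 12.52
position: [0.5131, -0.1442, 0.239]
ee_rot: [-0.012, 0.999, 0.032, 0.012]
contact_force: [-0.2, -0.8, 0.5]
width: 0.0004
```

Run:
```python
import numpy as np
for i,th in enumerate(np.r_[np.arange(1.6,.2,-.1),.2,.14,.05]):
    r=122+18*min(1,(1.6-th)/1.2); print(round(th,2),"TCP y",round(-105.7+r*np.cos(th)-8*np.sin(th)-11,1),"z",round(94.7+r*np.sin(th)+8*np.cos(th)+11,1))
```

```text
1.6 TCP y -128.3 z 227.4
1.5 TCP y -115.9 z 229.5
1.4 TCP y -103.3 z 230.2
1.3 TCP y -90.6 z 229.7
1.2 TCP y -77.8 z 227.9
1.1 TCP y -65.1 z 224.7
1.0 TCP y -52.7 z 220.3
0.9 TCP y -40.6 z 214.5
0.8 TCP y -29.1 z 207.4
0.7 TCP y -18.2 z 199.1
0.6 TCP y -8.1 z 189.7
0.5 TCP y 1.0 z 179.1
0.4 TCP y 9.1 z 167.6
0.3 TCP y 14.7 z 154.7
0.2 TCP y 18.9 z 141.4
0.14 TCP y 20.8 z 133.2
0.05 TCP y 22.7 z 120.7
```

play_rows(series=[{"dx": 0,"dy": 10,"dz": -4,"turn": 0,"fingers": 1},{"dx": 0,"dy": 10,"dz": -3,"turn": 0,"fingers": 1},{"dx": 0,"dy": 10,"dz": -2,"turn": 0,"fingers": 1},{"dx": 0,"dy": 10,"dz": 0,"turn": 0,"fingers": 1},{"dx": 0,"dy": 10,"dz": 0,"turn": 0,"fingers": 1},{"dx": 0,"dy": 10,"dz": -1,"turn": 0,"fingers": 1},{"dx": 0,"dy": 0,"dz": 0,"turn": 0,"fingers": 1}])

```text
clock: 13.1
position: [0.5134, -0.0797, 0.2292]
ee_rot: [-0.01, 0.999, 0.031, 0.013]
contact_force: [0.1, -0.5, -0.4]
width: -0.0002
```

play_rows(series=[{"dx": 0,"dy": 12,"dz": -3,"turn": 0,"fingers": 1},{"dx": 0,"dy": 12,"dz": -4,"turn": 0,"fingers": 1},{"dx": 0,"dy": 12,"dz": -6,"turn": 0,"fingers": 1},{"dx": 0,"dy": 11,"dz": -7,"turn": 0,"fingers": 1},{"dx": 0,"dy": 0,"dz": 0,"turn": 0,"fingers": 1}])

```text
clock: 13.52
position: [0.5135, -0.0294, 0.208]
ee_rot: [-0.009, 0.999, 0.032, 0.014]
contact_force: [-0.6, 0.2, -0.3]
width: 0.0001
```

Run:
```python
from h import *
s=get_image("side")
cv2.imwrite("pics/c7.png",cv2.resize(s["pixels"][170:370,230:400,::-1],(510,600),interpolation=cv2.INTER_CUBIC))
```

```text
(no output)
```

View pics/c7.png

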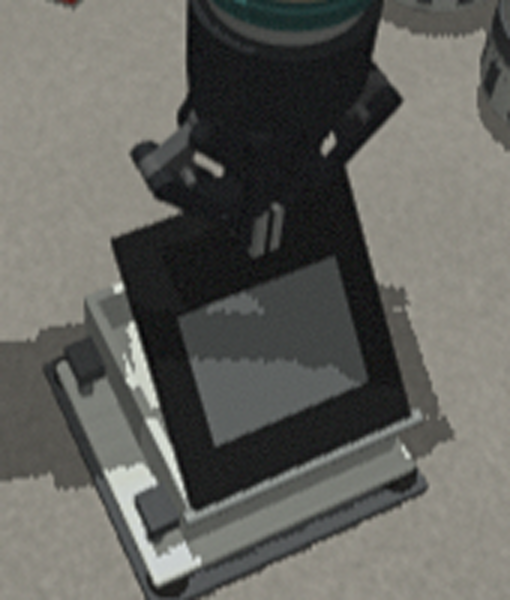

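The lid is following: it lies half closed under the fingertips (tips at about (265,250)), over the middle of its outer part.

play_rows(series=[{"dx": 0,"dy": 11,"dz": -8,"turn": 0,"fingers": 1},{"dx": 0,"dy": 10,"dz": -10,"turn": 0,"fingers": 1},{"dx": 0,"dy": 9,"dz": -10,"turn": 0,"fingers": 1},{"dx": 0,"dy": 7,"dz": -10,"turn": 0,"fingers": 1},{"dx": 0,"dy": 0,"dz": 0,"turn": 0,"fingers": 1},{"dx": 0,"dy": 0,"dz": 0,"turn": 0,"fingers": 1}])

```text
clock: 14.07
position: [0.5147, 0.0088, 0.1681]
ee_rot: [-0.008, 0.999, 0.031, 0.015]
contact_force: [0.5, -1.6, 0.7]
width: 0.0002
```

play_rows(series=[{"dx": 0,"dy": 3,"dz": -6,"turn": 0,"fingers": 1},{"dx": 0,"dy": 3,"dz": -6,"turn": 0,"fingers": 1},{"dx": 0,"dy": 2,"dz": -5,"turn": 0,"fingers": 1},{"dx": 0,"dy": 0,"dz": 0,"turn": 0,"fingers": 1},{"dx": 0,"dy": 0,"dz": 0,"turn": 0,"fingers": 1}])

```text
clock: 14.48
position: [0.5154, 0.0166, 0.1506]
ee_rot: [-0.007, 0.999, 0.03, 0.016]
contact_force: [-0.1, -1.9, 1.0]
width: 0.0
```

play_rows(series=[{"dx": 0,"dy": 1.5,"dz": -3,"turn": 0,"fingers": 1},{"dx": 0,"dy": 1.5,"dz": -3,"turn": 0,"fingers": 1},{"dx": 0,"dy": 1,"dz": -2,"turn": 0,"fingers": 1},{"dx": 0,"dy": 0,"dz": 0,"turn": 0,"fingers": 1}])

```text
clock: 14.82
position: [0.516, 0.0202, 0.1424]
ee_rot: [-0.007, 0.999, 0.03, 0.017]
contact_force: [-0.1, -1.7, 0.7]
width: 0.0006
```

play_rows(series=[{"dx": 0,"dy": 0.5,"dz": -2,"turn": 0,"fingers": 1},{"dx": 0,"dy": 0.5,"dz": -2,"turn": 0,"fingers": 1},{"dx": 0,"dy": 0,"dz": 0,"turn": 0,"fingers": 1}])

```text
clock: 15.07
position: [0.5161, 0.0214, 0.1381]
ee_rot: [-0.007, 0.999, 0.03, 0.017]
contact_force: [-0.3, -0.3, 1.1]
width: 0.0001
```

play_rows(series=[{"dx": 0,"dy": 0.3,"dz": -1.5,"turn": 0,"fingers": 1},{"dx": 0,"dy": 0,"dz": -1.5,"turn": 0,"fingers": 1},{"dx": 0,"dy": 0,"dz": 0,"turn": 0,"fingers": 1}])

```text
clock: 15.32
position: [0.5162, 0.022, 0.1349]
ee_rot: [-0.007, 0.999, 0.03, 0.017]
contact_force: [-0.0, 0.1, 0.8]
width: 0.0001
```

play_rows(series=[{"dx": 0,"dy": 0,"dz": -1.5,"turn": 0,"fingers": 1},{"dx": 0,"dy": 0,"dz": -1,"turn": 0,"fingers": 1},{"dx": 0,"dy": 0,"dz": 0,"turn": 0,"fingers": 1}])

```text
clock: 15.57
position: [0.5162, 0.0222, 0.1325]
ee_rot: [-0.008, 0.999, 0.03, 0.017]
contact_force: [-1.1, 0.2, 2.1]
width: 0.0001
```

play_rows(series=[{"dx": 0,"dy": 0,"dz": -1,"turn": 0,"fingers": 1},{"dx": 0,"dy": 0,"dz": -1,"turn": 0,"fingers": 1},{"dx": 0,"dy": 0,"dz": 0,"turn": 0,"fingers": 1}])

```text
clock: 15.82
position: [0.5163, 0.0222, 0.1307]
ee_rot: [-0.008, 0.999, 0.03, 0.017]
contact_force: [-0.8, -0.0, 1.9]
width: 0.0003
```

play_rows(series=[{"dx": 0,"dy": 0,"dz": -1,"turn": 0,"fingers": 1},{"dx": 0,"dy": 0,"dz": -1,"turn": 0,"fingers": 1},{"dx": 0,"dy": 0,"dz": 0,"turn": 0,"fingers": 1}])

```text
clock: 16.07
position: [0.5162, 0.0222, 0.1287]
ee_rot: [-0.008, 0.999, 0.03, 0.017]
contact_force: [-1.6, -0.1, 2.1]
width: 0.0004
```

play_rows(series=[{"dx": 0,"dy": 0,"dz": -0.8,"turn": 0,"fingers": 1},{"dx": 0,"dy": 0,"dz": -0.8,"turn": 0,"fingers": 1}])

```text
clock: 16.23
position: [0.5163, 0.0222, 0.1271]
ee_rot: [-0.008, 0.999, 0.03, 0.017]
contact_force: [-0.3, 0.2, 2.4]
width: -0.0001
```

play_rows(series=[{"dx": 0,"dy": 0,"dz": -0.8,"turn": 0,"fingers": 1},{"dx": 0,"dy": 0,"dz": -0.8,"turn": 0,"fingers": 1}])

```text
clock: 16.4
position: [0.5163, 0.0222, 0.1254]
ee_rot: [-0.008, 0.999, 0.03, 0.017]
contact_force: [-0.8, -0.6, 3.3]
width: 0.0002
```

play_rows(series=[{"dx": 0,"dy": 0,"dz": -0.8,"turn": 0,"fingers": 1},{"dx": 0,"dy": 0,"dz": -0.8,"turn": 0,"fingers": 1}])

```text
clock: 16.57
position: [0.5163, 0.0222, 0.1236]
ee_rot: [-0.008, 0.999, 0.03, 0.017]
contact_force: [-0.7, -0.6, 2.7]
width: 0.0
```

play_rows(series=[{"dx": 0,"dy": 0,"dz": -0.8,"turn": 0,"fingers": 1},{"dx": 0,"dy": 0,"dz": -0.8,"turn": 0,"fingers": 1},{"dx": 0,"dy": 0,"dz": -0.8,"turn": 0,"fingers": 1}])

```text
clock: 16.82
position: [0.5163, 0.0222, 0.121]
ee_rot: [-0.008, 0.999, 0.03, 0.017]
contact_force: [-0.6, -0.3, 3.5]
width: -0.0001
```

play_rows(series=[{"dx": 0,"dy": 0,"dz": -0.8,"turn": 0,"fingers": 1},{"dx": 0,"dy": 0,"dz": -0.8,"turn": 0,"fingers": 1}])

```text
clock: 16.98
position: [0.5163, 0.0222, 0.1192]
ee_rot: [-0.008, 0.999, 0.03, 0.017]
contact_force: [-0.6, -0.8, 2.1]
width: 0.0001
```

play_rows(series=[{"dx": 0,"dy": 0,"dz": -0.8,"turn": 0,"fingers": 1},{"dx": 0,"dy": 0,"dz": -0.8,"turn": 0,"fingers": 1}])

```text
clock: 17.15
position: [0.5163, 0.0222, 0.1175]
ee_rot: [-0.008, 0.999, 0.03, 0.017]
contact_force: [0.5, -0.4, 3.8]
width: -0.0002
```

play_rows(series=[{"dx": 0,"dy": 0,"dz": -0.8,"turn": 0,"fingers": 1},{"dx": 0,"dy": 0,"dz": -0.8,"turn": 0,"fingers": 1}])

```text
clock: 17.32
position: [0.5163, 0.0222, 0.1157]
ee_rot: [-0.008, 0.999, 0.03, 0.017]
contact_force: [-0.1, -0.2, 2.9]
width: -0.0001
```

play_rows(series=[{"dx": 0,"dy": 0,"dz": -0.8,"turn": 0,"fingers": 1},{"dx": 0,"dy": 0,"dz": -0.8,"turn": 0,"fingers": 1},{"dx": 0,"dy": 0,"dz": -0.8,"turn": 0,"fingers": 1}])

```text
clock: 17.57
position: [0.5163, 0.0222, 0.1131]
ee_rot: [-0.008, 0.999, 0.03, 0.017]
contact_force: [-1.6, 1.1, 3.2]
width: 0.0
```

play_rows(series=[{"dx": 0,"dy": 0,"dz": -0.8,"turn": 0,"fingers": 1},{"dx": 0,"dy": 0,"dz": -0.8,"turn": 0,"fingers": 1}])

```text
clock: 17.73
position: [0.5163, 0.0222, 0.1114]
ee_rot: [-0.008, 0.999, 0.03, 0.017]
contact_force: [-1.6, -0.7, 2.9]
width: 0.0001
```

play_rows(series=[{"dx": 0,"dy": 0,"dz": -0.8,"turn": 0,"fingers": 1},{"dx": 0,"dy": 0,"dz": -0.8,"turn": 0,"fingers": 1}])

```text
clock: 17.9
position: [0.5163, 0.0222, 0.1097]
ee_rot: [-0.008, 0.999, 0.03, 0.017]
contact_force: [-1.1, -1.2, 3.6]
width: -0.0002
```

play_rows(series=[{"dx": 0,"dy": 0,"dz": -0.8,"turn": 0,"fingers": 1},{"dx": 0,"dy": 0,"dz": -0.8,"turn": 0,"fingers": 1}])

```text
clock: 18.07
position: [0.5163, 0.0222, 0.1079]
ee_rot: [-0.008, 0.999, 0.03, 0.017]
contact_force: [-2.2, -0.5, 2.9]
width: -0.0002
```

play_rows(series=[{"dx": 0,"dy": 0,"dz": -0.8,"turn": 0,"fingers": 1},{"dx": 0,"dy": 0,"dz": -0.8,"turn": 0,"fingers": 1}])

```text
clock: 18.23
position: [0.5163, 0.0222, 0.1062]
ee_rot: [-0.008, 0.999, 0.03, 0.017]
contact_force: [-0.8, 0.3, 4.0]
width: 0.0001
```

play_rows(series=[{"dx": 0,"dy": 0,"dz": -0.8,"turn": 0,"fingers": 1},{"dx": 0,"dy": 0,"dz": -0.8,"turn": 0,"fingers": 1}])

```text
clock: 18.4
position: [0.5163, 0.0224, 0.1049]
ee_rot: [-0.008, 0.999, 0.03, 0.018]
contact_force: [-2.1, 0.3, 8.8]
width: -0.0
```

Force rises: the box now bears on its rubber. I go on in single small steps.

play_rows(series=[{"dx": 0,"dy": 0,"dz": -0.5,"turn": 0,"fingers": 1}])

```text
clock: 18.48
position: [0.5163, 0.0224, 0.1049]
ee_rot: [-0.008, 0.999, 0.03, 0.018]
contact_force: [-3.1, -1.1, 8.5]
width: 0.0001
```

play_rows(series=[{"dx": 0,"dy": 0,"dz": -0.4,"turn": 0,"fingers": 1}])

```text
clock: 18.57
position: [0.5163, 0.0224, 0.105]
ee_rot: [-0.008, 0.999, 0.03, 0.018]
contact_force: [-2.1, -1.1, 7.6]
width: -0.0001
```

play_rows(series=[{"dx": 0,"dy": 0,"dz": -0.8,"turn": 0,"fingers": 1},{"dx": 0,"dy": 0,"dz": -0.8,"turn": 0,"fingers": 1}])

```text
clock: 18.73
position: [0.5164, 0.0224, 0.1047]
ee_rot: [-0.008, 0.999, 0.03, 0.018]
contact_force: [-3.3, -0.1, 8.1]
width: 0.0001
```

play_rows(series=[{"dx": 0,"dy": 0,"dz": -1.0,"turn": 0,"fingers": 1}])

```text
clock: 18.82
position: [0.5164, 0.0224, 0.1045]
ee_rot: [-0.008, 0.999, 0.03, 0.018]
contact_force: [-3.8, -0.1, 11.2]
width: -0.0001
```

play_rows(series=[{"dx": 0,"dy": 0,"dz": -1.0,"turn": 0,"fingers": 1}])

```text
clock: 18.9
position: [0.5164, 0.0225, 0.1044]
ee_rot: [-0.008, 0.999, 0.03, 0.018]
contact_force: [-2.8, -0.9, 11.4]
width: -0.0003
```

play_rows(series=[{"dx": 0,"dy": 0,"dz": -1.1,"turn": 0,"fingers": 1}])

```text
clock: 18.98
position: [0.5164, 0.0225, 0.1043]
ee_rot: [-0.008, 0.999, 0.03, 0.019]
contact_force: [-4.0, 1.0, 13.1]
width: -0.0001
```

play_rows(series=[{"dx": 0,"dy": 0,"dz": -1.2,"turn": 0,"fingers": 1}])

```text
clock: 19.07
position: [0.5164, 0.0224, 0.1042]
ee_rot: [-0.008, 0.999, 0.03, 0.019]
contact_force: [-3.7, -0.6, 12.6]
width: -0.0001
```

Run:
```python
from h import *
s=get_image("side")
cv2.imwrite("pics/c8.png",cv2.resize(s["pixels"][230:370,240:395,::-1],(620,560),interpolation=cv2.INTER_CUBIC))
m=lambda X:((proj(s,xf([.5106,-.0358,0,.0523],X))-[240,230])*4).round().tolist()
def L(th,x,rr,h,z): return (x,-.07+rr*np.cos(th)-h*np.sin(th),z+rr*np.sin(th)+h*np.cos(th))
for th,z in((.14,.065),(0.1,.0705),(0,.085)): print(th,z,"lid",m([L(th,x,r,.008,z) for x,r in((-.065,.148),(.065,.148),(.065,0),(-.065,0))]),"rim",m([(-.065,.07,z),(-.065,-.07,z)]))
print(get_state()["contact_force"])
```

```text
0.14 0.065 lid [[69.0, 147.0], [331.0, 51.0], [494.0, 342.0], [211.0, 466.0]] rim [[75.0, 191.0], [209.0, 471.0]]
0.1 0.0705 lid [[68.0, 145.0], [330.0, 49.0], [496.0, 336.0], [211.0, 460.0]] rim [[75.0, 184.0], [210.0, 466.0]]
0 0.085 lid [[67.0, 143.0], [328.0, 47.0], [502.0, 318.0], [212.0, 443.0]] rim [[74.0, 167.0], [211.0, 451.0]]
[-3.04764647 -0.47898883 12.67708951]
```

View pics/c8.png

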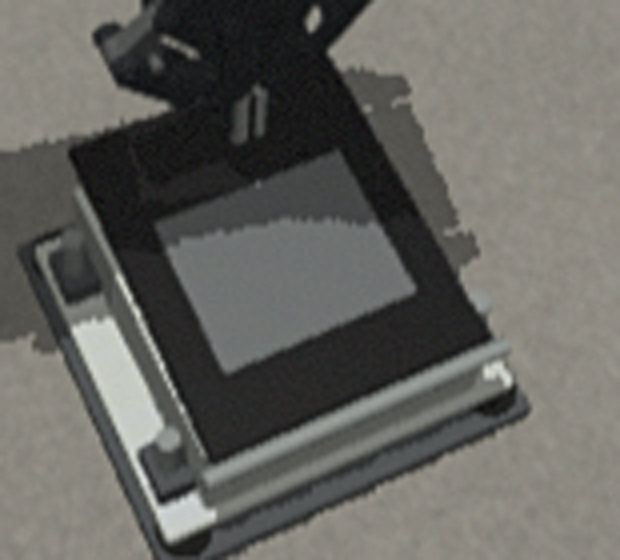

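The lid is still on the catch: hinge-line corners at (212,462) and (495,338) match an angle of about 0.1 to 0.14 with the box fully sunk. I press a little more.

play_rows(series=[{"dx": 0,"dy": 0,"dz": -1.3,"turn": 0,"fingers": 1}])

```text
clock: 19.2
position: [0.5164, 0.0225, 0.104]
ee_rot: [-0.008, 0.999, 0.03, 0.019]
contact_force: [-3.6, 0.3, 10.6]
width: 0.0002
```

play_rows(series=[{"dx": 0,"dy": 0,"dz": -1.3,"turn": 0,"fingers": 1}])

```text
clock: 19.28
position: [0.5164, 0.0225, 0.1038]
ee_rot: [-0.008, 0.999, 0.03, 0.019]
contact_force: [-3.4, 0.0, 10.6]
width: 0.0001
```

play_rows(series=[{"dx": 0,"dy": 0,"dz": -1.4,"turn": 0,"fingers": 1}])

```text
clock: 19.37
position: [0.5163, 0.0226, 0.1034]
ee_rot: [-0.008, 0.999, 0.03, 0.02]
contact_force: [-3.1, 0.5, 10.6]
width: -0.0003
```

play_rows(series=[{"dx": 0,"dy": 0,"dz": -1.4,"turn": 0,"fingers": 1}])

```text
clock: 19.45
position: [0.5163, 0.0227, 0.1029]
ee_rot: [-0.008, 0.999, 0.03, 0.02]
contact_force: [-3.1, 0.0, 8.6]
width: -0.0001
```

play_rows(series=[{"dx": 0,"dy": 0,"dz": -1.4,"turn": 0,"fingers": 1}])

```text
clock: 19.53
position: [0.5163, 0.0228, 0.1024]
ee_rot: [-0.008, 0.999, 0.03, 0.02]
contact_force: [-3.4, 0.2, 8.4]
width: 0.0003
```

play_rows(series=[{"dx": 0,"dy": 0,"dz": -1.4,"turn": 0,"fingers": 1}])

```text
clock: 19.62
position: [0.5163, 0.023, 0.1017]
ee_rot: [-0.008, 0.999, 0.03, 0.02]
contact_force: [-2.0, 1.0, 8.6]
width: -0.0
```

Force has passed its peak and the lid is moving through the catch. I continue at the same step.

play_rows(series=[{"dx": 0,"dy": 0,"dz": -1.3,"turn": 0,"fingers": 1},{"dx": 0,"dy": 0,"dz": -1.3,"turn": 0,"fingers": 1}])

```text
clock: 19.78
position: [0.5162, 0.0232, 0.1002]
ee_rot: [-0.008, 0.999, 0.03, 0.021]
contact_force: [-1.4, 0.4, 6.2]
width: -0.0
```

play_rows(series=[{"dx": 0,"dy": 0,"dz": -1.3,"turn": 0,"fingers": 1},{"dx": 0,"dy": 0,"dz": -1.3,"turn": 0,"fingers": 1}])

```text
clock: 19.95
position: [0.5162, 0.0235, 0.0983]
ee_rot: [-0.008, 0.999, 0.03, 0.021]
contact_force: [-1.8, 0.1, 4.3]
width: 0.0001
```

play_rows(series=[{"dx": 0,"dy": 0,"dz": -1.2,"turn": 0,"fingers": 1}])

```text
clock: 20.03
position: [0.5161, 0.0237, 0.0973]
ee_rot: [-0.008, 0.999, 0.03, 0.021]
contact_force: [-0.7, 0.7, 3.6]
width: 0.0001
```

play_rows(series=[{"dx": 0,"dy": 0,"dz": -1,"turn": 0,"fingers": 1},{"dx": 0,"dy": 0,"dz": -1,"turn": 0,"fingers": 1},{"dx": 0,"dy": 0,"dz": -1,"turn": 0,"fingers": 1}])

```text
clock: 20.28
position: [0.516, 0.0241, 0.0939]
ee_rot: [-0.009, 0.999, 0.03, 0.021]
contact_force: [-1.8, 0.5, 2.7]
width: 0.0001
```

play_rows(series=[{"dx": 0,"dy": 0,"dz": -1,"turn": 0,"fingers": 1},{"dx": 0,"dy": 0,"dz": -1,"turn": 0,"fingers": 1}])

```text
clock: 20.45
position: [0.516, 0.0243, 0.0912]
ee_rot: [-0.009, 0.999, 0.03, 0.021]
contact_force: [-0.3, -0.3, 2.0]
width: -0.0
```

play_rows(series=[{"dx": 0,"dy": 0,"dz": -1,"turn": 0,"fingers": 1},{"dx": 0,"dy": 0,"dz": -1,"turn": 0,"fingers": 1}])

```text
clock: 20.62
position: [0.516, 0.0245, 0.0885]
ee_rot: [-0.009, 0.999, 0.03, 0.021]
contact_force: [-1.5, 0.0, 1.4]
width: -0.0002
```

play_rows(series=[{"dx": 0,"dy": 0,"dz": -0.7,"turn": 0,"fingers": 1},{"dx": 0,"dy": 0,"dz": -0.7,"turn": 0,"fingers": 1}])

```text
clock: 20.78
position: [0.5161, 0.0245, 0.087]
ee_rot: [-0.009, 0.999, 0.03, 0.021]
contact_force: [-0.8, 1.2, 7.9]
width: -0.0003
```

play_rows(series=[{"dx": 0,"dy": 0,"dz": -0.7,"turn": 0,"fingers": 1},{"dx": 0,"dy": 0,"dz": -0.7,"turn": 0,"fingers": 1}])

```text
clock: 20.95
position: [0.5161, 0.0246, 0.0867]
ee_rot: [-0.009, 0.999, 0.03, 0.021]
contact_force: [-2.2, 0.9, 8.6]
width: -0.0002
```

play_rows(series=[{"dx": 0,"dy": 0,"dz": -0.7,"turn": 0,"fingers": 1}])

```text
clock: 21.03
position: [0.5161, 0.0246, 0.0868]
ee_rot: [-0.009, 0.999, 0.03, 0.021]
contact_force: [-1.5, 1.4, 7.8]
width: -0.0
```

Firm stop at z ≈ 0.087, 18 mm below where the catch was met, so the lid is fully shut. I back off and check.

play_rows(series=[{"dx": 0,"dy": 0,"dz": 5,"turn": 0,"fingers": 1},{"dx": 0,"dy": 0,"dz": 15,"turn": 0,"fingers": 1},{"dx": 0,"dy": 5,"dz": 25,"turn": 0,"fingers": 1},{"dx": 0,"dy": 10,"dz": 25,"turn": 0,"fingers": 1},{"dx": 0,"dy": 20,"dz": 25,"turn": 0,"fingers": 1},{"dx": 0,"dy": 25,"dz": 20,"turn": 0,"fingers": 1},{"dx": 0,"dy": 25,"dz": 10,"turn": 0,"fingers": 1},{"dx": 0,"dy": 20,"dz": 0,"turn": 0,"fingers": 1},{"dx": 0,"dy": 0,"dz": 0,"turn": 0,"fingers": 1},{"dx": 0,"dy": 0,"dz": 0,"turn": 0,"fingers": 1},{"dx": 0,"dy": 0,"dz": 0,"turn": 0,"fingers": 1},{"dx": 0,"dy": 0,"dz": 0,"turn": 0,"fingers": 1}])

```text
clock: 22.03
position: [0.516, 0.1296, 0.2177]
ee_rot: [-0.007, 0.999, 0.029, 0.022]
contact_force: [0.4, -0.1, -0.3]
width: -0.0001
```

Run:
```python
from h import *
s=get_image("side")
cv2.imwrite("pics/c9.png",cv2.resize(s["pixels"][230:370,240:395,::-1],(620,560),interpolation=cv2.INTER_CUBIC))
m=lambda X:((proj(s,xf([.5106,-.0358,0,.0523],X))-[240,230])*4).round().tolist()
z=.067
for th in(0,.14): print(th,m([(x,-.07+r*np.cos(th)-.008*np.sin(th),z+r*np.sin(th)+.008) for x,r in((-.065,.148),(.065,.148),(.065,0),(-.065,0))]))
for n in("pulley","bearing","driver"):
  for k in masks_of(s,n)[:1]: print(n,k["p"],k["xy"])
print(get_state()["contact_force"])
```

```text
0 [[68.0, 165.0], [324.0, 70.0], [494.0, 338.0], [210.0, 461.0]]
0.14 [[69.0, 144.0], [331.0, 48.0], [495.0, 340.0], [211.0, 464.0]]
pulley 0.55 [204.3, 262.2]
bearing 0.53 [347.0, 200.9]
driver 0.98 [235.8, 159.1]
[-0.56526889 -0.453358    0.24332164]
```

View pics/c9.png

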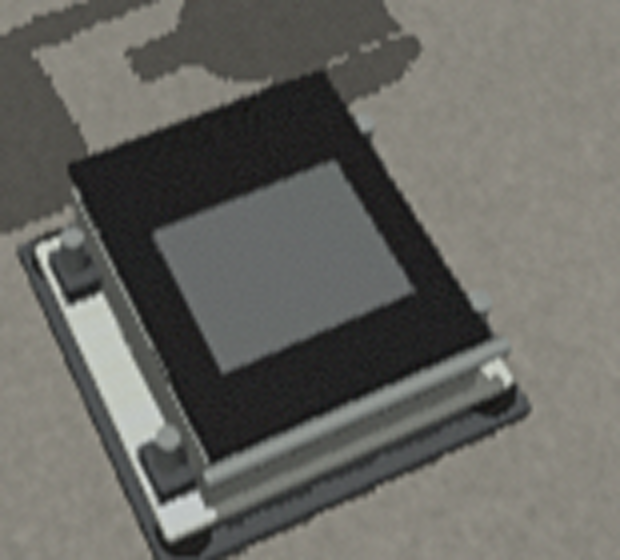

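The lid stays flat shut with the arm clear. Its free-edge corners at (68,165) and (324,70) match a lid angle of 0, and the bystanders are unmoved.

```bash
python3 -c "from rig import *; print(sign_off())"
```

```text
the job is handed in; nothing more can be done
None
```

The regulator block is in the pocket, the lid is pressed shut past its catch, and I handed the job in with the clock at about 22 s.

- **Block:** I set it down and let go. From above it stood upright between the stops, within about 1 mm of centre. Once the lid closed I could no longer see it, so its final seating rests on that earlier view.
- **Lid:** The box sank about 28 mm under roughly 3 N, then bore on its rubber. The highest reading while pressing the lid was about 13 N, at the catch. The force then fell to about 1.5 N, and the lid stopped firmly 18 mm lower.
- **Last checks:** With the arm backed off, the wrist force read near zero. In the side picture the lid's free-edge corners matched a fully shut lid, not one still on the catch. The pulley, bearing and screwdriver came up within a few pixels of where they started.
- **Disagreements:** The box-rim fit from the two cameras left residuals of up to about 1.8 pixels. The tool had drifted to about 0.04 rad of tilt by the time it set the block down. Neither stopped the work.

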